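Shim the low end of the set-up plate until its level is centred

TASK

The set-up plate on the bench droops at its free end, where its dark foot hangs just above the bench top. Take the yellow wedge by its upright tab, put its thin end under the foot and push it in gently along the bench, without jamming it, until the white bubble of the level on the plate rests between the two black lines; then let go and leave the wedge there, flat on the bench and carrying the foot. Touch nothing but the wedge and leave the other things on the bench where they are.

Things in the scene. Friction and masses are not known exactly. Their poses are not given: they have to be found in the camera images.
- stand: Plate stand screwed to the bench: a dark shoe carrying a hinged aluminium plate 106 (x) x 210 (y) x 14 mm, top about 43 mm above the bench. Origin on the bench under the plate's middle; x, y along its short and long sides, z up. The free end, the -y one, has its edge at y = -105 mm. On top, at x = 0, y = -47 to +77 mm, lies a black level 30 mm wide, up to 73 mm above the bench.
- foot_spot (a point): Point on the bench below the plate's foot; the stand's axes. The foot, under the free end, is dark steel, 50 mm wide in x, 12 mm thick in y, round-bottomed. With the plate level its bottom is 12 to 18 mm above the bench (differs every time, unknown beforehand); at first it hangs 6 mm lower. The wedge goes in along +y. 6 mm above level is a rigid upper stop.
- hinge_spot (a point): Middle of the plate's hinge, nominally 36 mm above the bench (the true height differs by up to 3 mm either way and is not measured here); the hinge runs along the stand's x axis, 198 mm from the foot. The free end weighs about 3 to 6 N on what lifts the foot, and the plate drops back when that is taken away.
- bubble (a joint): White bubble, 17 mm long, in the green vial of the level; metres from the vial's middle, along the plate. Negative: foot too low; positive: too high; near -0.018 or +0.018 it is at the vial's end. Lifting the foot 1 mm moves it about 4 mm once it is off the end; it takes about 1.5 seconds to settle. It lies between the two black lines within 0.003 either way.
- wedge_tab (a point): Centre of the upright grip tab of the loose yellow wedge, 38 mm above the wedge's underside. The tab is 24 (x) x 12 (y) x 32 mm tall (20 to 52 mm above the underside). Axes: x from the tab to the thin end, y across, z up. The tab stands on a flat heel 28 mm long, 21 mm thick.
- wedge_toe (a point): Middle of the wedge's thin end, on its underside, 124 mm in front of the tab's centre; same axes. The wedge is 138 x 34 mm, about 90 g: 3 mm thick here, 21.3 mm thick 110 mm further back (even slope, 1 in 6), then the heel. Left under the foot it does not slide out.
- wedge: The same wedge; origin in the middle of its underside, 55 mm in front of the tab's centre; same axes.
- reel: White wire reel 60 mm across, 50 mm tall, standing on the left; bystander. Origin under its middle.
- stop: Aluminium stop block 36 x 60 x 22 mm, on the left; bystander. Origin under its middle.
- oiler: Small oil bottle with a red nozzle, 34 mm across, 95 mm tall, on the left; bystander. Origin under its middle.

How it is judged:
On the way:
1. the thin end of the wedge is on the bench under the foot while the plate still droops (y of wedge_toe in the frame of stand between -0.098 and 0 m and x of wedge_toe in the frame of stand between -0.035 and 0.035 m and height (world z) of wedge_toe below 0.006 m and value of joint bubble below -0.01 m), for 0.05 s.
At the end, for the whole second after the job is handed in: The bubble rests within 3 mm of the vial's middle (between the black lines), the wedge lies flat on the bench (within 0.06 rad), at rest, and carries the foot with more than 1 N (value of joint bubble between -0.003 and 0.003 m and contact force between wedge and stand above 1 N and angle between wedge's own z axis and vertical below 0.06 rad and linear speed of wedge below 0.01 m/s); the robot touches nothing.
It fails at once if the wedge is jammed or rammed: more than 20 N between wedge and plate stand (contact force between wedge and stand above 20 N).
It fails at once if the robot touches the plate, its level or its stand with more than 3 N (contact force between any of the fingers, the arm and stand above 3 N).
It fails at once if reel, stop block or oil bottle moved by more than 20 mm (distance of any of reel, stop, oiler from where it was at the start of the episode above 0.02 m).
It also fails if it takes over 67 s, if anything falls off the work surface, if the arm or the gripper's body presses on something with over 40 N, if the wrist force passes 120 N, or if a joint passes its speed limit or range.

ROBOT

A 7-joint arm with a two-finger parallel gripper is mounted at the origin on a cart in front of the work surface, level with it; the furniture and walls round the work are solid. World frame = base frame: x ahead of the robot, y to its left, z up, the work surface at z = 0. Lengths are in m, angles in rad, forces in N, time in s.
With the tool pointing down it reaches from about 0.4 to 0.85 m from the base axis. Payload 10.4 kg.
Tool frame: the origin (TCP) lies midway between the tips of the shut fingers; the grasp point (between the pads) lies 19 mm behind it; y points along the fingers, x is the direction in which the jaws open and shut, and the axes are right-handed (so a half turn about y gives the same grasp; the last joint's range is limited). The gripper opens to 87 mm and grips with 3 to 60 N. Pads are 19 mm wide; open, the fingers measure 117 mm over their backs; the gripper's body (75 mm by 190 mm) begins 51 mm behind the grasp point.
Start: joints at [1.312, 0.332, -0.065, 1.46, 0.022, 1.35, -0.088], TCP at [0.146, -0.608, 0.223] pointing down, gripper open.
Joint ranges: [-2.6, 2.6], [-0.5, 2.12], [-1.47, 1.34], [0.16, 2.42], [-1.27, 4.41], [0.06, 2.06], [-2.6, 2.6]. Speed limits (rad/s): [2.22, 2.22, 2.79, 2.79, 3.14, 3.14, 3.14].

INTERFACE

Orientations are given as a unit quaternion [x, y, z, w].
In Python, from bench import * gives the robot as it stands.
- The arm moves only by the tool jog_arm, never from a script. Its argument "commands" is a list of rows, each an object with "translation": the shift along the world's x, y, z in mm, a list of three; "twist": the turn about the world's z in rad. A call has 1 to 20 rows; each row shifts and turns the commanded pose from where the row before left it; what a row does not reach is not made up. A row lasts 1/10 s, in which the tool goes at most 50 mm and 8.59 degrees, less where a joint would pass 70% of its speed; a pose out of reach is approached as far as the arm can. A call is refused whole if a number of a shift passes 50 or a number of a turn 0.15, either way. A call with a gripper value outside its range is refused whole. "grip" is the closure, from 0 (fully open) to 1 (shut), set as the call begins (left out, the last holds). The fingers move at their own pace and stop on an object; "grip_force" is the grip in N (left out, the last holds). Time passes only in rows, so rows that do not move let the fingers close. It gives the time, the measured TCP pose, the force and the opening at its end, in the units of the state.
- read_state(): the state, without advancing time (a new reading comes with each control period).
- camera(name): name is "scene" or "top" or "wrist"; returns a dict with "img" (420x560x3 uint8, red, green, blue), "fx", "fy", "cx", "cy" (pixels), "cam_to_world" (4x4, takes a point from camera to world coordinates). Camera axes: x right, y down, z forward; pixel columns grow to the right and rows downward; lengths in m; the calibration is good to about 2 mm. A picture is of the moment at which its call begins. There is no depth.
- close_job(): hands the job in, once; it reports no verdict.
The state is a dict: "time": time; "joint_positions": joint angles; "joint_vel": joint speeds; "joint_torque": joint torques, N m; "ee_pos": TCP position; "eef_rot": TCP orientation; "ft_force": force on the tool from outside, world axes, zero at the start; "torque": the same for the moment, N m; "width": finger opening in m.
Only numpy, scipy, OpenCV 4.12 (cv2) and the standard library are available. Lean on these libraries where they do the work, as an engineer would, in place of code of your own. Each camera call takes 0.05 s, during which the arm holds its last target.

## Working session

There is one attempt and no reset: what is moved stays moved. The work goes in short steps, Python scripts to look and compute and a tool call to move; the robot and the scene stay as the last step left them, time stands still between calls to the robot, and variables do not carry over. Pictures are saved under pics/ and viewed, and the job is handed in when it is done.

Besides the shell and the picture viewer there is one more tool, called after ">>>" in YAML: its name, and indented under it one key for each argument. jog_arm: Moves the arm, as the interface text tells. Its arguments: {"type":"object","properties":{"commands":{"type":"array"},"grip":{"type":"number"},"grip_force":{"type":"number"}},"required":["commands"]}

```bash
ls; mkdir -p pics
python3 - <<'E'
from bench import *
import cv2,numpy as np
s=read_state(); print({k:np.round(v,3).tolist() for k,v in s.items()})
for n in ["scene","top","wrist"]:
    c=camera(n); cv2.imwrite(f"pics/{n}0.png",c["img"][:,:,::-1]); print(n,c["fx"],c["fy"],c["cx"],c["cy"],np.round(c["cam_to_world"],4).tolist())
E
```

```text
pics
{'time': 0.0, 'joint_positions': [1.312, 0.333, -0.065, 1.461, 0.022, 1.35, -0.089], 'joint_vel': [-0.0, -0.0, 0.0, 0.001, 0.0, 0.003, -0.0], 'joint_torque': [-0.0, -62.325, 0.024, -38.99, -0.061, 0.04, 0.0], 'ee_pos': [0.146, -0.607, 0.222], 'eef_rot': [-0.555, 0.438, -0.437, 0.556], 'ft_force': [-0.105, 0.23, -0.057], 'torque': [0.045, 0.05, 0.002], 'width': 0.087}
scene 407.46974040574617 407.46974040574617 276.22512313787576 208.72390505380744 [[-0.6769, -0.2912, 0.6761, -0.2328], [-0.7361, 0.279, -0.6167, 0.7541], [-0.0091, -0.9151, -0.4032, 0.5433], [0.0, 0.0, 0.0, 1.0]]
top 520.4400110511883 520.4400110511883 275.44537540764196 210.01015223715524 [[-0.2126, -0.8921, 0.3988, -0.1453], [-0.9771, 0.1897, -0.0965, 0.223], [0.0104, -0.4101, -0.912, 1.5845], [0.0, 0.0, 0.0, 1.0]]
wrist 313.7367242344031 313.7367242344031 286.4025570376014 201.38915396648997 [[0.2345, -0.9392, -0.2509, 0.2137], [-0.9721, -0.2272, -0.0582, -0.5922], [-0.0023, 0.2576, -0.9662, 0.3833], [0.0, 0.0, 0.0, 1.0]]
```

View pics/scene0.png

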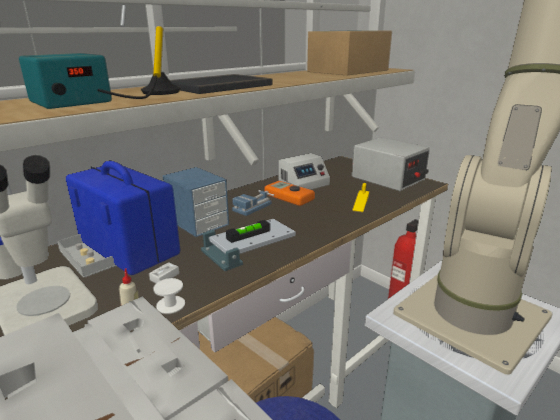

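View pics/top0.png

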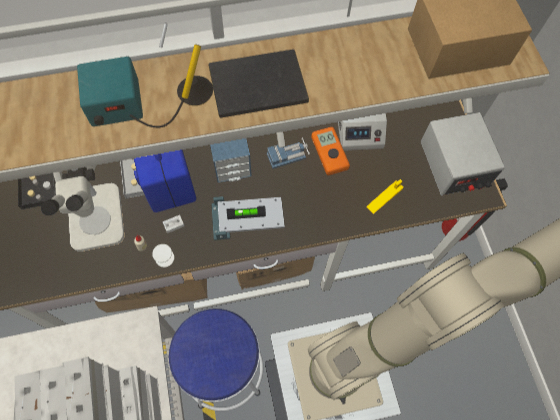

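View pics/wrist0.png

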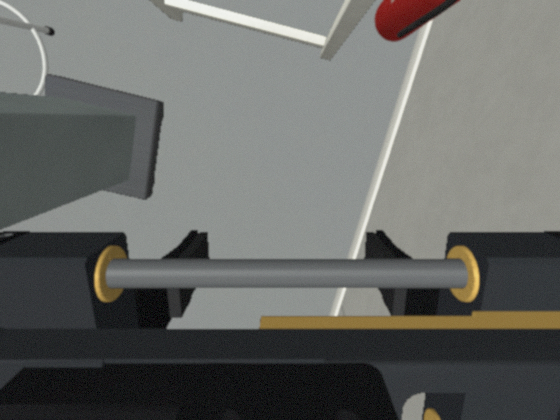

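```bash
cat > h.py <<'E'
from bench import *
import cv2,numpy as np
from scipy.spatial.transform import Rotation as R
def ray(c,u,v):
    M=np.array(c["cam_to_world"]); d=M[:3,:3]@np.array([(u-c["cx"])/c["fx"],(v-c["cy"])/c["fy"],1]); return M[:3,3],d
def onz(c,u,v,z):
    o,d=ray(c,u,v); return o+d*(z-o[2])/d[2]
def proj(c,p):
    M=np.array(c["cam_to_world"]); q=M[:3,:3].T@(np.array(p)-M[:3,3]); return np.array([c["fx"]*q[0]/q[2]+c["cx"],c["fy"]*q[1]/q[2]+c["cy"]])
def crop(c,u0,v0,u1,v1,s,name,interp=cv2.INTER_CUBIC):
    cv2.imwrite("pics/"+name,cv2.resize(c["img"][v0:v1,u0:u1,::-1],None,fx=s,fy=s,interpolation=interp))
E
python3 - <<'E'
from h import *
c=camera("top"); crop(c,205,170,305,245,8,"topplate.png"); crop(c,355,170,415,220,10,"topwedge.png")
s=camera("scene"); crop(s,195,205,305,275,7,"sceneplate.png");crop(s,340,175,380,215,14,"scenewedge.png")
im=c["img"]; hsv=cv2.cvtColor(im,cv2.COLOR_RGB2HSV)
m=((hsv[:,:,0]>20)&(hsv[:,:,0]<35)&(hsv[:,:,1]>150)&(hsv[:,:,2]>80)).astype(np.uint8); m[:160]=0; m[:,:350]=0
m[:,430:]=0; m[225:]=0
n,l,st,ce=cv2.connectedComponentsWithStats(m); print(st,ce)
cn,_=cv2.findContours(m,cv2.RETR_EXTERNAL,cv2.CHAIN_APPROX_NONE); k=max(cn,key=cv2.contourArea); print(cv2.approxPolyDP(k,2,True)[:,0].tolist(), cv2.minAreaRect(k))
print(R.from_quat(read_state()["eef_rot"]).as_matrix().round(3))
E
```

```text
[[     0      0    560    420 234718]
 [   366    179     38     35    482]] [[279.28358711 209.52746274]
 [384.88589212 196.12655602]]
[[400, 179], [395, 180], [366, 207], [374, 213], [401, 190], [403, 186]] ((385.3740234375, 195.69993591308594), (11.587812423706055, 44.15210723876953), 49.57392501831055)
[[ 0.234 -0.     0.972]
 [-0.972  0.001  0.234]
 [-0.001 -1.    -0.   ]]
```

View pics/topplate.png

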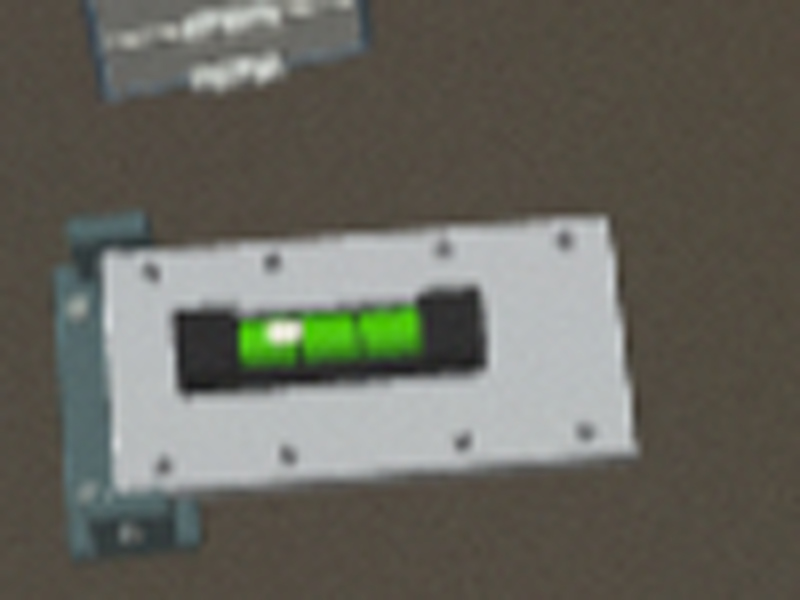

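View pics/topwedge.png

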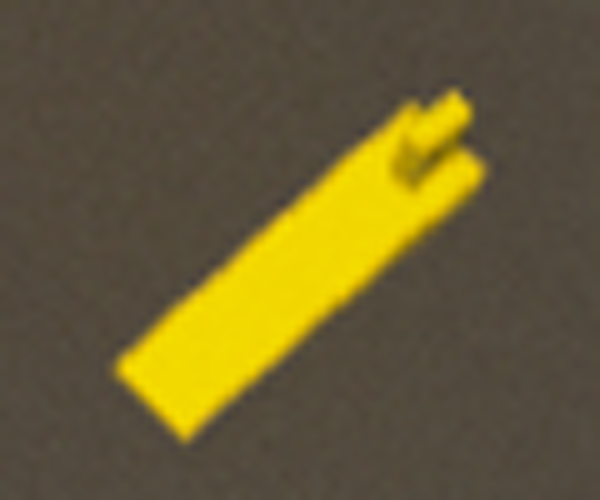

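View pics/sceneplate.png

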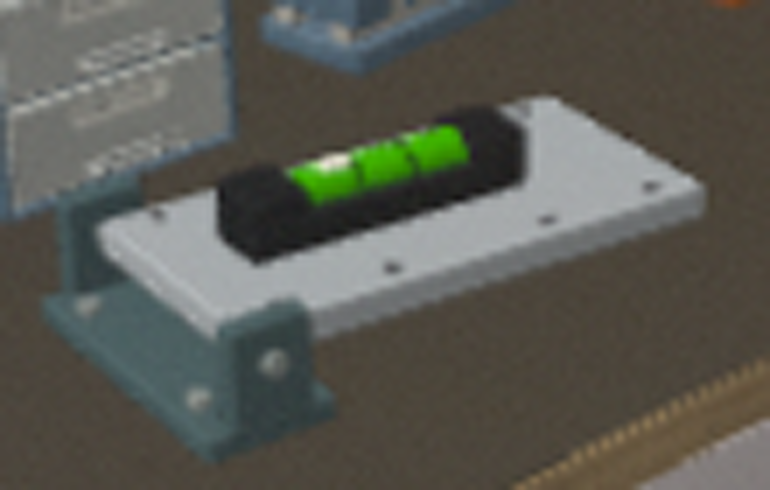

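View pics/scenewedge.png

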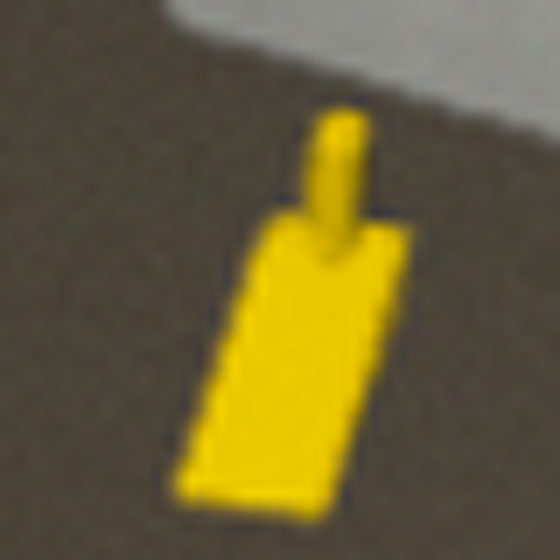

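Run:
```python
from h import *
c=camera("top"); s=camera("scene")
def P(cam,U,V,o,k,z): return onz(cam,U/k-.5+o[0],V/k-.5+o[1],z)
w=(355,170)
a=P(c,115,368,w,10,.003);b=P(c,185,442,w,10,.003);h=P(c,488,170,w,10,.021);tt=P(c,443,117,w,10,.052)
print("toe",a,b,(a+b)/2,np.linalg.norm(a-b),"heel R",h,"len",np.linalg.norm(h-b),"tab",tt, "toe-tab",np.linalg.norm(((a+b)/2-tt)[:2]))
d=((a+b)/2-tt); print("yaw toe-tab",np.arctan2(d[1],d[0]),"edge yaw",np.arctan2(*(b-h)[1::-1]))
w2=(340,175)
a2=P(s,172,495,w2,14,.003);b2=P(s,322,520,w2,14,.003);tt2=P(s,343,112,w2,14,.052); print("scene toe",a2,b2,(a2+b2)/2,"tab",tt2)
q=(205,170)
f1=P(c,605,215,q,8,.037);f2=P(c,637,453,q,8,.037);h1=P(c,113,490,q,8,.043);h2=P(c,103,250,q,8,.043)
print("plate",f1,f2,h1,h2,np.linalg.norm(f1-f2),np.linalg.norm(h1-h2),np.linalg.norm(f1-h2),np.linalg.norm(f2-h1))
e=(f1+f2)/2-(h1+h2)/2; print("mid",(f1+f2+h1+h2)/4,"free yaw",np.arctan2(e[1],e[0]), "free mid",(f1+f2)/2)
q2=(195,205)
print("scene free corners",P(s,705,185,q2,7,.037),P(s,548,97,q2,7,.037))
# level centre line end points
print("level",P(c,(177+485)/2,(315+390+290+370)/4,q,8,.07))
```

```text
toe [ 0.49643706 -0.24391986  0.003     ] [ 0.46550873 -0.25910291  0.003     ] [ 0.48097289 -0.25151139  0.003     ] 0.0344541229473469 heel R [ 0.53360168 -0.38264732  0.021     ] len 0.14221065799310267 tab [ 0.5420839  -0.36211346  0.052     ] toe-tab 0.12636207649752296
yaw toe-tab 2.075580153361738 edge yaw 2.0745309933441156
scene toe [ 0.49625621 -0.24375607  0.003     ] [ 0.46370023 -0.25725455  0.003     ] [ 0.47997822 -0.25050531  0.003     ] tab [ 0.54619211 -0.37142343  0.052     ]
plate [0.57634802 0.0336867  0.037     ] [0.47001392 0.04405349 0.037     ] [0.4955854  0.25244893 0.043     ] [0.60067437 0.2386002  0.043     ] 0.10683825166026643 0.10599754196368971 0.2064396085033695 0.21004417854952964
mid [0.53565543 0.14219733 0.04      ] free yaw -1.6909425568439405 free mid [0.52318097 0.0388701  0.037     ]
scene free corners [0.4690821  0.04421445 0.037     ] [0.57167161 0.03422946 0.037     ]
level [0.52918622 0.15643466 0.07      ]
```

Run:
```python
from h import *
c=camera("top"); s=camera("scene")
for p in [(437,190),(499,183),(424,133),(488,116),(436,178)]: print(p,onz(c,*p,0).round(3),onz(c,*p,.1).round(3))
crop(c,400,90,520,210,5,"box.png"); crop(s,330,120,450,210,6,"boxs.png")
```

```text
(437, 190) [ 0.506 -0.499  0.   ] [ 0.465 -0.454  0.1  ]
(499, 183) [ 0.487 -0.718  0.   ] [ 0.447 -0.658  0.1  ]
(424, 133) [ 0.733 -0.531  0.   ] [ 0.677 -0.483  0.1  ]
(488, 116) [ 0.754 -0.784  0.   ] [ 0.697 -0.72   0.1  ]
(436, 178) [ 0.551 -0.512  0.   ] [ 0.507 -0.465  0.1  ]
```

View pics/box.png

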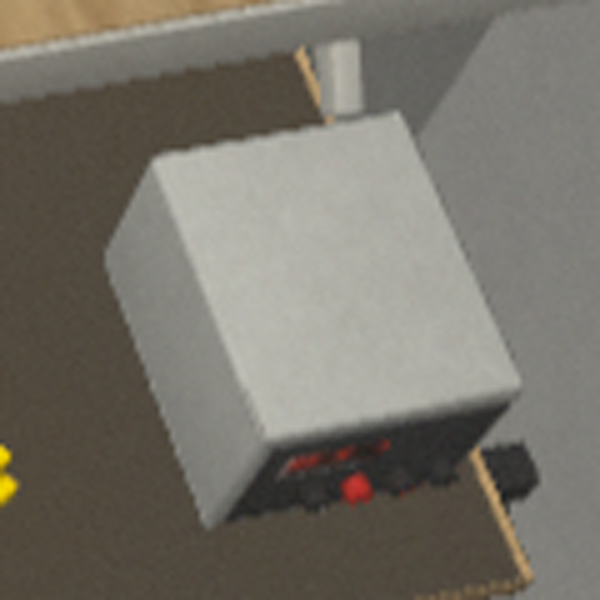

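View pics/boxs.png

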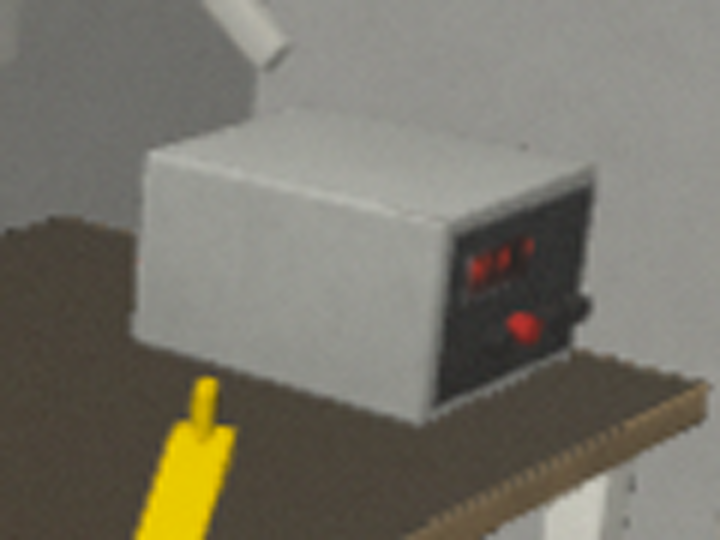

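>>> jog_arm:
  commands:
    - {"translation":[28,17.5,0],"twist":0.131}
    - {"translation":[28,17.5,0],"twist":0.131}
    - {"translation":[28,17.5,0],"twist":0.131}
    - {"translation":[28,17.5,0],"twist":0.131}
    - {"translation":[28,17.5,0],"twist":0.131}
    - {"translation":[28,17.5,0],"twist":0.131}
    - {"translation":[28,17.5,0],"twist":0.131}
    - {"translation":[28,17.5,0],"twist":0.131}
    - {"translation":[28,17.5,0],"twist":0.131}
    - {"translation":[28,17.5,0],"twist":0.131}
    - {"translation":[28,17.5,-10],"twist":0.131}
    - {"translation":[28,17.5,-10],"twist":0.131}
    - {"translation":[28,17.5,-10],"twist":0.131}
    - {"translation":[28,17.5,-10],"twist":0.131}
    - {"translation":[0,0,0],"twist":0}
    - {"translation":[0,0,0],"twist":0}

```text
time: 2.05
ee_pos: [0.5383, -0.3621, 0.1821]
eef_rot: [-0.685, -0.175, 0.175, 0.685]
ft_force: [-0.5, 0.2, 0.5]
width: 0.0872
```

Run:
```python
from h import *
s=read_state(); M=R.from_quat(s["eef_rot"]).as_matrix(); print(s["time"],s["ee_pos"],M.round(3).tolist(),"jaw yaw",np.arctan2(M[1,0],M[0,0]),np.round(s["joint_positions"],2))
c=camera("wrist"); crop(c,0,0,560,420,1,"wrist1.png"); 
for p in [(0.5404,-.3596,.052),(.541,-.361,.052),(.4805,-.251,.003)]: print(proj(c,p))
```

```text
2.05 [ 0.53830552 -0.36211749  0.18213267] [[0.878, -0.0, -0.479], [0.479, 0.001, 0.878], [-0.0, -1.0, 0.001]] jaw yaw 0.4994462332284765 [ 0.9   0.46 -0.52  1.42  0.23  1.32  0.87]
[290.47155647 192.38770503]
[290.31440492 193.93314902]
[289.7863637   60.93704515]
```

View pics/wrist1.png

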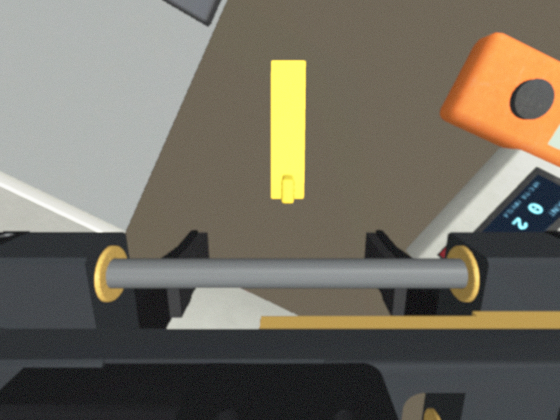

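>>> jog_arm:
  commands:
    - {"translation":[0,0,-25],"twist":0}
    - {"translation":[0,0,-25],"twist":0}
    - {"translation":[0,0,-25],"twist":0}
    - {"translation":[0,0,-20],"twist":0}
    - {"translation":[0,0,-15],"twist":0}
    - {"translation":[0,0,-15],"twist":0}
    - {"translation":[0,0,-10],"twist":0}
    - {"translation":[0,0,-10],"twist":0}
    - {"translation":[0,0,-5],"twist":0}
    - {"translation":[0,0,-5],"twist":0}
    - {"translation":[0,0,0],"twist":0}
    - {"translation":[0,0,0],"twist":0}

```text
time: 3.3
ee_pos: [0.5383, -0.3628, 0.0279]
eef_rot: [0.685, 0.175, -0.174, -0.685]
ft_force: [0.4, 0.2, -0.4]
width: 0.0867
```

Run:
```python
from h import *
c=camera("wrist"); crop(c,0,0,560,420,1,"wrist2.png"); c=camera("scene"); crop(c,320,140,420,220,8,"scene2.png"); print(read_state()["ee_pos"])
```

```text
[ 0.53837035 -0.36285162  0.02809462]
```

View pics/wrist2.png

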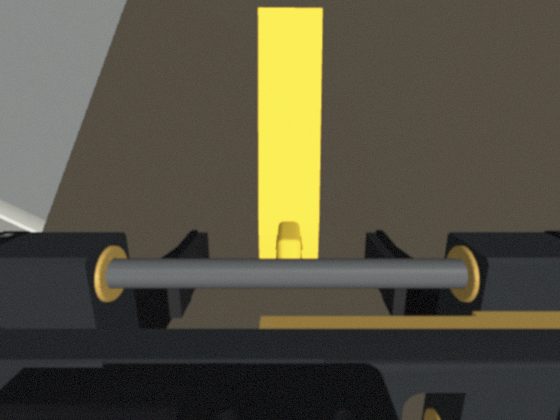

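View pics/scene2.png

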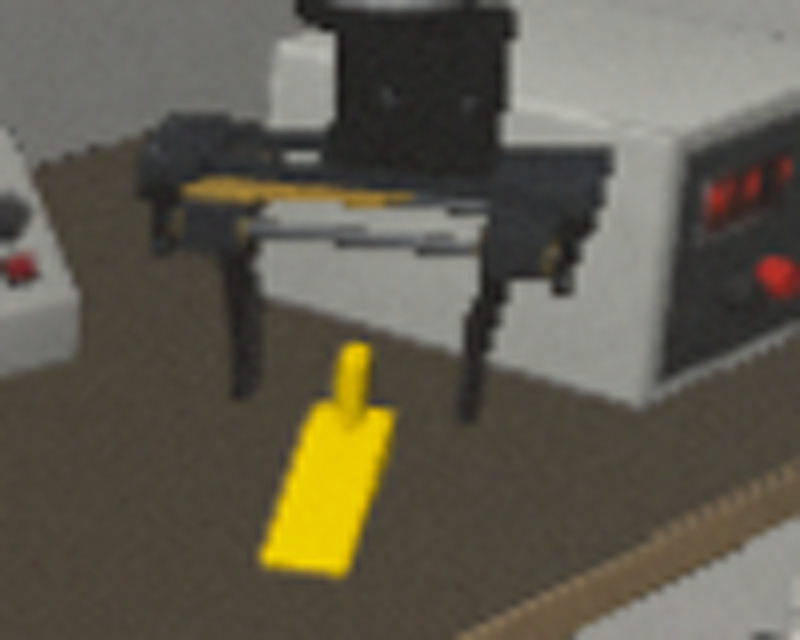

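Run:
```python
from h import *
c=camera("wrist"); p=read_state()["ee_pos"]
for q in [(p[0],p[1],.052),(p[0]-.006,p[1]+.0105,.052),(p[0]+.006,p[1]-.0105,.052),(.4805,-.251,.003)]: print(proj(c,q))
a=onz(c,258,9,.003);b=onz(c,322,9,.003);print(a,b,(a+b)/2)
t=(a+b)/2; y=2.07; print("tab",t[:2]-.124*np.array([np.cos(y),np.sin(y)]))
```

```text
[288.26346994 268.02195266]
[287.80834391 244.61490348]
[288.70017783 290.48175974]
[293.44896468   7.91330116]
[ 0.46430121 -0.26043571  0.003     ] [ 0.49399582 -0.24420566  0.003     ] [ 0.47914852 -0.25232068  0.003     ]
tab [ 0.53851061 -0.36118823]
```

>>> jog_arm:
  commands:
    - {"translation":[0,0,0],"twist":0}
    - {"translation":[0,0,0],"twist":0}
    - {"translation":[0,0,0],"twist":0}
    - {"translation":[0,0,0],"twist":0}
    - {"translation":[0,0,0],"twist":0}
    - {"translation":[0,0,0],"twist":0}
    - {"translation":[0,0,0],"twist":0}
    - {"translation":[0,0,0],"twist":0}
    - {"translation":[0,0,0],"twist":0}
    - {"translation":[0,0,0],"twist":0}
  grip: 1
  grip_force: 35

```text
time: 4.45
ee_pos: [0.538, -0.3627, 0.0276]
eef_rot: [-0.685, -0.175, 0.175, 0.685]
ft_force: [0.1, 0.0, 0.0]
width: 0.0151
```

>>> jog_arm:
  commands:
    - {"translation":[0,0,0],"twist":0}
    - {"translation":[0,0,0],"twist":0}
    - {"translation":[0,0,0],"twist":0}
    - {"translation":[0,0,0],"twist":0}

```text
time: 4.85
ee_pos: [0.5381, -0.3627, 0.0276]
eef_rot: [-0.685, -0.175, 0.175, 0.685]
ft_force: [-0.2, -0.2, -0.7]
width: 0.0121
```

>>> jog_arm:
  commands:
    - {"translation":[0,0,8],"twist":0}
    - {"translation":[0,0,12],"twist":0}
    - {"translation":[-3,23,0],"twist":-0.062}
    - {"translation":[-3,23,0],"twist":-0.062}
    - {"translation":[-3,23,0],"twist":-0.062}
    - {"translation":[-3,23,0],"twist":-0.062}
    - {"translation":[-3,23,0],"twist":-0.062}
    - {"translation":[-3,23,0],"twist":-0.062}
    - {"translation":[-3,23,0],"twist":-0.062}
    - {"translation":[-4,23,0],"twist":-0.062}
    - {"translation":[-4,23,0],"twist":-0.062}
    - {"translation":[-4,23,0],"twist":-0.062}
    - {"translation":[0,12,0],"twist":0}
    - {"translation":[0,11,0],"twist":0}
    - {"translation":[0,0,0],"twist":0}
    - {"translation":[0,0,0],"twist":0}

```text
time: 6.45
ee_pos: [0.5053, -0.1106, 0.0477]
eef_rot: [0.706, -0.043, 0.043, -0.706]
ft_force: [-0.1, 0.0, -1.8]
width: 0.0116
```

Run:
```python
from h import *
s=read_state(); M=R.from_quat(s["eef_rot"]).as_matrix(); print(s["time"],s["ee_pos"],"jaw yaw",np.arctan2(M[1,0],M[0,0]),s["width"])
c=camera("top"); crop(c,205,160,365,250,5,"top3.png"); c=camera("wrist"); crop(c,0,0,560,420,1,"wrist3.png")
c=camera("scene"); crop(c,195,160,355,280,5,"scene3.png");
```

```text
6.45 [ 0.50525033 -0.11058511  0.04772155] jaw yaw -0.12069684508235336 0.01164628838376177
```

View pics/top3.png

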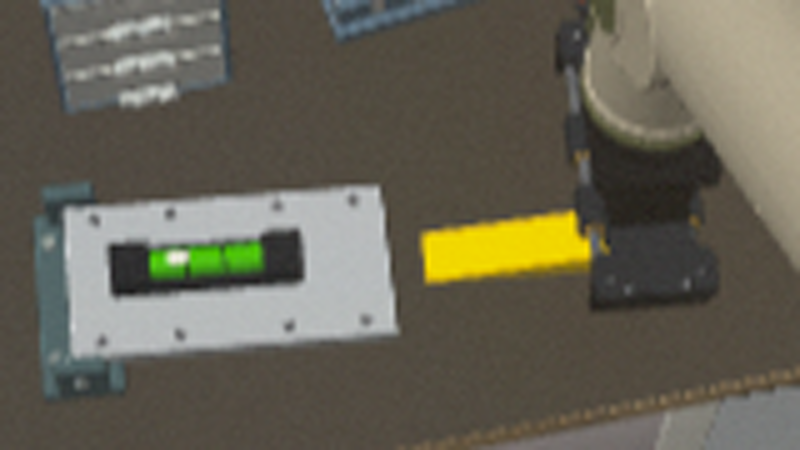

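View pics/wrist3.png

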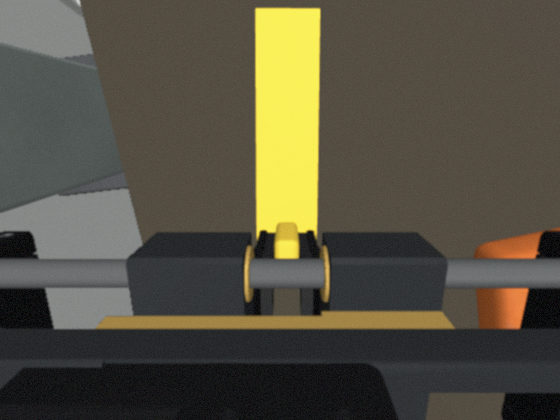

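View pics/scene3.png

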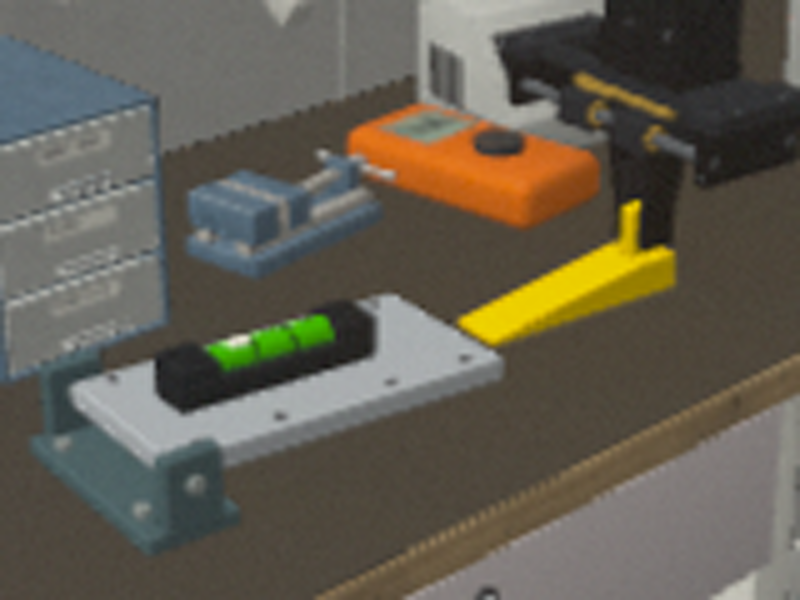

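>>> jog_arm:
  commands:
    - {"translation":[0,0,-8],"twist":0}
    - {"translation":[0,0,-6],"twist":0}
    - {"translation":[0,0,-4],"twist":0}
    - {"translation":[0,0,-2],"twist":0}
    - {"translation":[0,0,0],"twist":0}
    - {"translation":[0,0,0],"twist":0}

```text
time: 7.2
ee_pos: [0.5049, -0.1097, 0.0275]
eef_rot: [-0.706, 0.043, -0.043, 0.706]
ft_force: [-0.8, -0.2, 0.7]
width: 0.0118
```

Run:
```python
from h import *
s=read_state(); M=R.from_quat(s["eef_rot"]).as_matrix(); print(s["time"],s["ee_pos"],"jaw yaw",np.arctan2(M[1,0],M[0,0]),s["ft_force"])
c=camera("top"); crop(c,270,180,330,225,12,"top4.png"); c2=camera("wrist"); crop(c2,230,0,350,60,6,"wrist4.png")
hsv=cv2.cvtColor(c["img"],cv2.COLOR_RGB2HSV)
m=((hsv[:,:,0]>20)&(hsv[:,:,0]<35)&(hsv[:,:,1]>150)&(hsv[:,:,2]>100)).astype(np.uint8); m[:190]=0; m[230:]=0;m[:,:270]=0;m[:,325:]=0
k=max(cv2.findContours(m,0,1)[0],key=cv2.contourArea); print(cv2.approxPolyDP(k,1.5,True)[:,0].tolist())
```

```text
7.2 [ 0.50493424 -0.10968179  0.02748483] jaw yaw -0.12087921118806484 [-0.84300671 -0.1918277   0.69136993]
[[322, 213], [319, 205], [289, 209], [290, 218], [320, 216]]
```

View pics/top4.png

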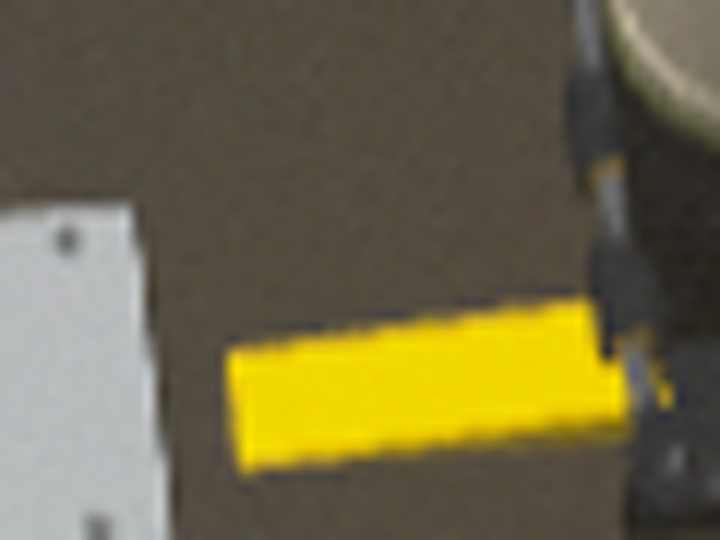

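View pics/wrist4.png

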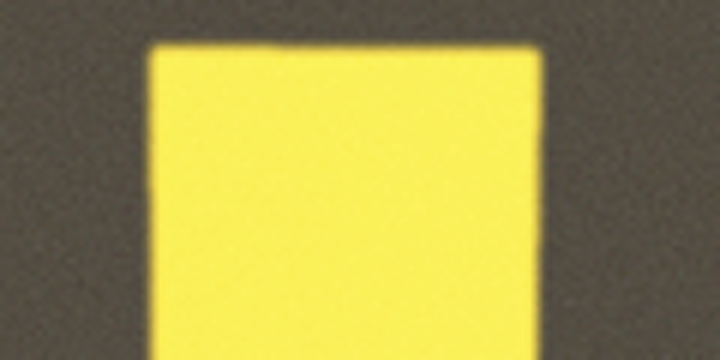

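```bash
cat >> h.py <<'E'
O=np.array([.5358,.1431]); ys=np.array([.120,.9928]); xs=np.array([.9928,-.120])
def st(p): d=np.array(p[:2])-O; return np.array([d@xs,d@ys])
E
python3 - <<'E'
from h import *
c=camera("top"); a=onz(c,288.5,208.7,.003); b=onz(c,289.75,218.8,.003); print(a,b,st((a+b)/2), st(read_state()["ee_pos"]))
E
```

```text
[0.54184304 0.01205134 0.003     ] [0.50522276 0.01617163 0.003     ] [ 0.00329984 -0.12953185] [-2.40568733e-04 -2.54678705e-01]
```

>>> jog_arm:
  commands:
    - {"translation":[0.48,3.97,0],"twist":0}
    - {"translation":[0.48,3.97,0],"twist":0}
    - {"translation":[0.48,3.97,0],"twist":0}
    - {"translation":[0.48,3.97,0],"twist":0}
    - {"translation":[0.48,3.97,0],"twist":0}
    - {"translation":[0.48,3.97,0],"twist":0}
    - {"translation":[0.48,3.97,0],"twist":0}
    - {"translation":[0.48,3.97,0],"twist":0}
    - {"translation":[0.48,3.97,0],"twist":0}
    - {"translation":[0.48,3.97,0],"twist":0}
    - {"translation":[0,0,0],"twist":0}
    - {"translation":[0,0,0],"twist":0}

```text
time: 8.55
ee_pos: [0.5098, -0.07, 0.0275]
eef_rot: [0.706, -0.043, 0.043, -0.706]
ft_force: [0.6, 0.2, -1.2]
width: 0.0121
```

```bash
cat > look.py <<'E'
from h import *
import sys
n=sys.argv[1]
s=read_state(); print(s["time"],s["ee_pos"].__repr__(),st(s["ee_pos"]),np.round(s["ft_force"],2),s["width"])
c=camera("top"); crop(c,225,195,285,230,13,f"T{n}.png"); c2=camera("scene"); crop(c2,195,160,355,280,5,f"S{n}.png")
# bubble along the vial in top view
im=c["img"].astype(int); g=im[195:230,225:275]
hsv=cv2.cvtColor(c["img"],cv2.COLOR_RGB2HSV)[195:230,225:275]
green=(hsv[:,:,0]>40)&(hsv[:,:,0]<75)&(hsv[:,:,1]>120)&(hsv[:,:,2]>80)
white=(hsv[:,:,1]<100)&(hsv[:,:,2]>150)
ys_,xs_=np.nonzero(green); x0,x1,y0,y1=xs_.min(),xs_.max(),ys_.min(),ys_.max()
w=np.zeros_like(white); w[y0:y1+1,x0:x1+1]=white[y0:y1+1,x0:x1+1]
wy,wx=np.nonzero(w); print("green u",x0+225,x1+225,"v",y0+195,y1+195,"white u",wx.mean()+225 if len(wx) else None,len(wx))
E
python3 look.py 5
```

```text
8.55 array([ 0.50979931, -0.07000647,  0.02754361]) [-0.00024071 -0.21469218] [ 0.65  0.17 -1.16] 0.012104324417878518
green u 235 257 v 208 215 white u 239.5 18
```

View pics/S5.png

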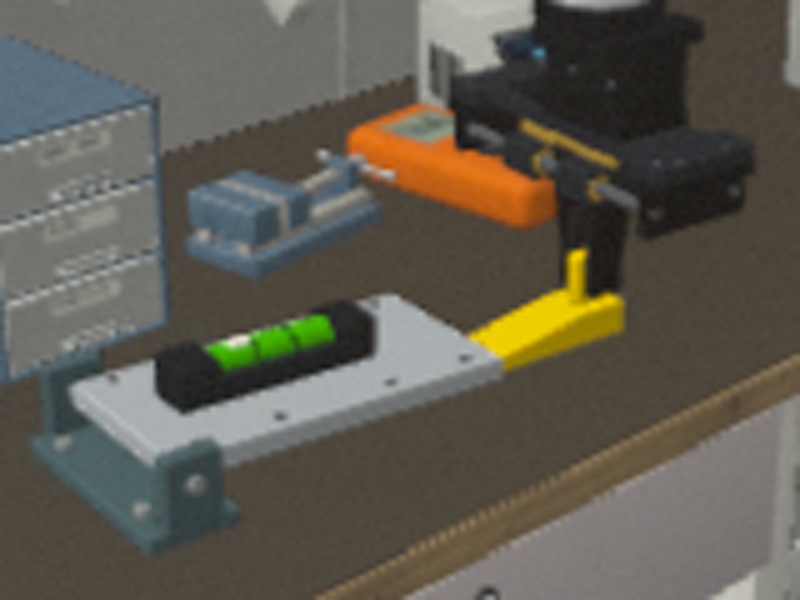

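View pics/T5.png

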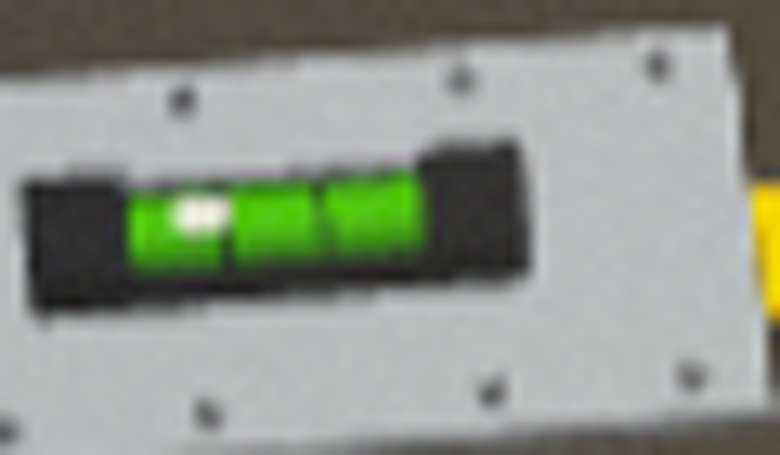

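>>> jog_arm:
  commands:
    - {"translation":[0.12,1,0],"twist":0}
    - {"translation":[0.12,1,0],"twist":0}
    - {"translation":[0.12,1,0],"twist":0}
    - {"translation":[0.12,1,0],"twist":0}
    - {"translation":[0.12,1,0],"twist":0}
    - {"translation":[0.12,1,0],"twist":0}
    - {"translation":[0.12,1,0],"twist":0}
    - {"translation":[0.12,1,0],"twist":0}
    - {"translation":[0.12,1,0],"twist":0}
    - {"translation":[0.12,1,0],"twist":0}
    - {"translation":[0.12,1,0],"twist":0}
    - {"translation":[0.12,1,0],"twist":0}
    - {"translation":[0.12,1,0],"twist":0}
    - {"translation":[0.12,1,0],"twist":0}
    - {"translation":[0.12,1,0],"twist":0}
    - {"translation":[0,0,0],"twist":0}

```text
time: 10.25
ee_pos: [0.5116, -0.0548, 0.0276]
eef_rot: [-0.706, 0.043, -0.043, 0.706]
ft_force: [0.2, 0.1, -0.6]
width: 0.0115
```

```bash
python3 look.py 6
```

```text
10.25 array([ 0.51164925, -0.05478779,  0.02757376]) [-0.00023033 -0.19936109] [ 0.15  0.11 -0.61] 0.011496880929585908
green u 235 257 v 208 215 white u 239.42105263157896 19
```

>>> jog_arm:
  commands:
    - {"translation":[0.12,1,0],"twist":0}
    - {"translation":[0.12,1,0],"twist":0}
    - {"translation":[0.12,1,0],"twist":0}
    - {"translation":[0.12,1,0],"twist":0}
    - {"translation":[0.12,1,0],"twist":0}
    - {"translation":[0.12,1,0],"twist":0}
    - {"translation":[0.12,1,0],"twist":0}
    - {"translation":[0.12,1,0],"twist":0}
    - {"translation":[0.12,1,0],"twist":0}
    - {"translation":[0.12,1,0],"twist":0}
    - {"translation":[0.12,1,0],"twist":0}
    - {"translation":[0.12,1,0],"twist":0}
    - {"translation":[0.12,1,0],"twist":0}
    - {"translation":[0.12,1,0],"twist":0}
    - {"translation":[0.12,1,0],"twist":0}
    - {"translation":[0,0,0],"twist":0}

```text
time: 11.95
ee_pos: [0.5133, -0.0422, 0.0277]
eef_rot: [0.707, -0.043, 0.043, -0.705]
ft_force: [-1.2, -10.0, 1.2]
width: 0.0117
```

```bash
python3 look.py 7
```

```text
11.95 array([ 0.51334118, -0.04222124,  0.02766534]) [-5.85667664e-05 -1.86681981e-01] [ -1.19 -10.01   1.25] 0.011720471030244343
green u 235 257 v 208 215 white u 239.23529411764707 17
```

Run:
```python
from h import *
c=camera("wrist"); crop(c,0,0,560,420,1,"wrist7.png")
c=camera("scene"); crop(c,255,195,335,245,10,"S7b.png")
s=read_state(); print(s["ft_force"],s["torque"],s["ee_pos"],s["eef_rot"])
```

```text
[-1.10569322 -9.3691672   1.90409528] [-1.95247473  0.10285991  0.0245508 ] [ 0.5132962  -0.04222812  0.02762906] [ 0.70659019 -0.04344605  0.04339846 -0.70495342]
```

View pics/wrist7.png

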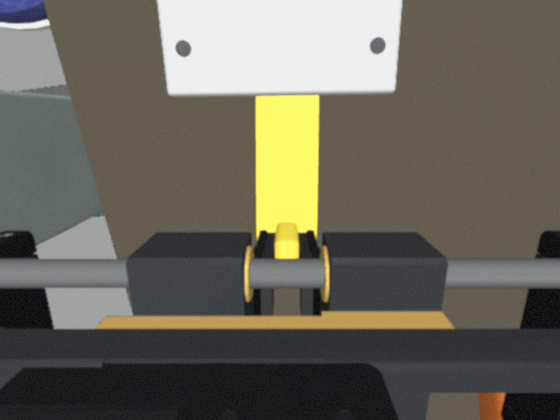

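View pics/S7b.png

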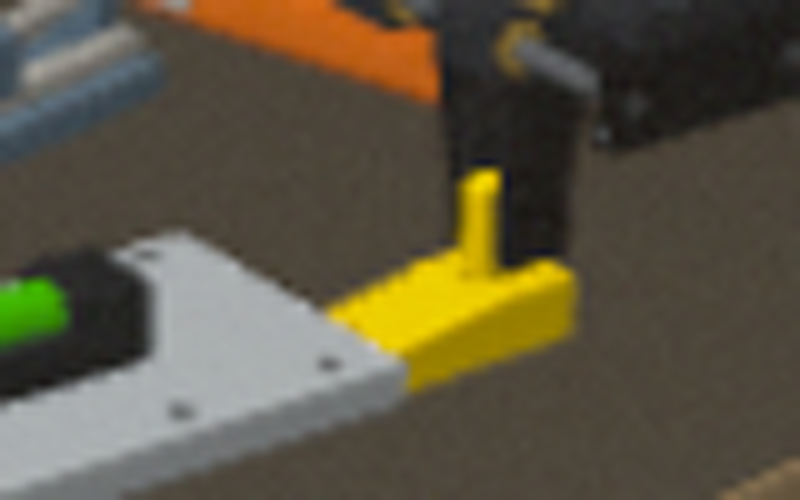

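View pics/T7.png

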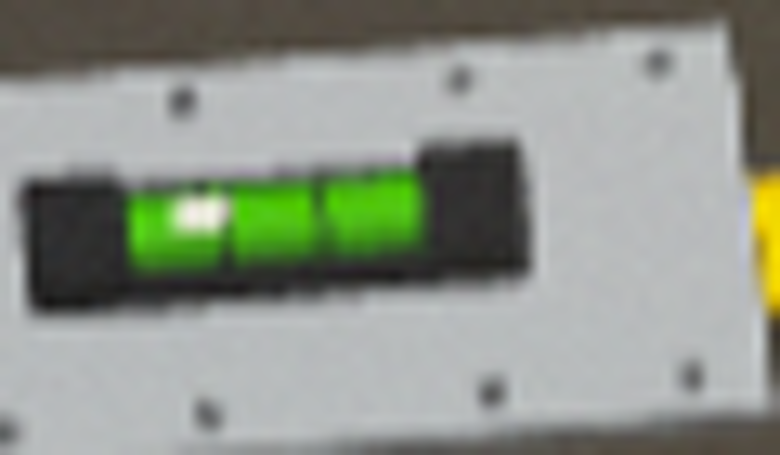

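>>> jog_arm:
  commands:
    - {"translation":[0.06,0.5,0],"twist":0}
    - {"translation":[0.06,0.5,0],"twist":0}
    - {"translation":[0.06,0.5,0],"twist":0}
    - {"translation":[0.06,0.5,0],"twist":0}

```text
time: 12.55
ee_pos: [0.5135, -0.0404, 0.0276]
eef_rot: [0.707, -0.043, 0.043, -0.705]
ft_force: [-1.5, -9.6, 0.8]
width: 0.0114
```

```bash
python3 look.py 8; python3 -c "
from h import *
s=read_state();print(s['torque'],s['joint_torque'])"
```

```text
12.55 array([ 0.51352615, -0.04037839,  0.02762996]) [-9.60714428e-05 -1.84830206e-01] [-1.47 -9.61  0.84] 0.011380164527817978
green u 235 257 v 208 215 white u 239.10526315789474 19
[-2.00587684  0.08934908  0.01906938] [-4.91695315e+00 -5.00790417e+01 -1.09745586e+01 -3.10171723e+01
 -2.42969066e+00 -8.64760168e-01 -1.46467341e-02]
```

>>> jog_arm:
  commands:
    - {"translation":[0.1,0.8,0],"twist":0}
    - {"translation":[0.1,0.8,0],"twist":0}
    - {"translation":[0.1,0.8,0],"twist":0}
    - {"translation":[0.1,0.8,0],"twist":0}
    - {"translation":[0.1,0.8,0],"twist":0}
    - {"translation":[0.1,0.8,0],"twist":0}
    - {"translation":[0.1,0.8,0],"twist":0}

```text
time: 13.35
ee_pos: [0.5142, -0.0347, 0.0276]
eef_rot: [0.707, -0.044, 0.043, -0.705]
ft_force: [-1.0, -9.8, 1.4]
width: 0.0119
```

```bash
python3 look.py 9
```

```text
13.35 array([ 0.51421527, -0.03472787,  0.02761687]) [-8.99751080e-05 -1.79137678e-01] [-1.03 -9.83  1.39] 0.011936769026887051
green u 234 257 v 208 215 white u 239.0 17
```

View pics/T9.png

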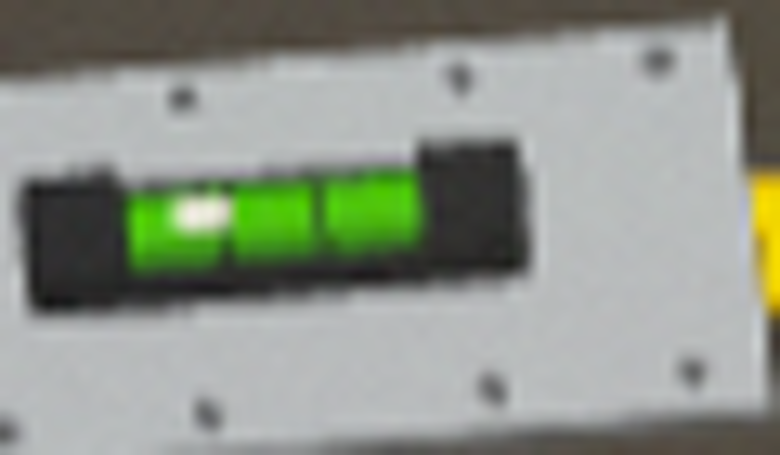

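>>> jog_arm:
  commands:
    - {"translation":[0.1,0.8,0],"twist":0}
    - {"translation":[0.1,0.8,0],"twist":0}
    - {"translation":[0.1,0.8,0],"twist":0}
    - {"translation":[0.1,0.8,0],"twist":0}
    - {"translation":[0.1,0.8,0],"twist":0}
    - {"translation":[0.1,0.8,0],"twist":0}
    - {"translation":[0.1,0.8,0],"twist":0}
    - {"translation":[0.1,0.8,0],"twist":0}
    - {"translation":[0.1,0.8,0],"twist":0}
    - {"translation":[0.1,0.8,0],"twist":0}
    - {"translation":[0,0,0],"twist":0}

```text
time: 14.55
ee_pos: [0.5152, -0.0265, 0.0276]
eef_rot: [0.707, -0.043, 0.043, -0.705]
ft_force: [-1.4, -8.6, -0.1]
width: 0.0116
```

```bash
python3 look.py 10
```

```text
14.55 array([ 0.51519298, -0.02647881,  0.02755766]) [-1.09194578e-04 -1.70830681e-01] [-1.39 -8.63 -0.1 ] 0.011582475964845277
green u 234 257 v 208 215 white u 240.11111111111111 18
```

View pics/T10.png

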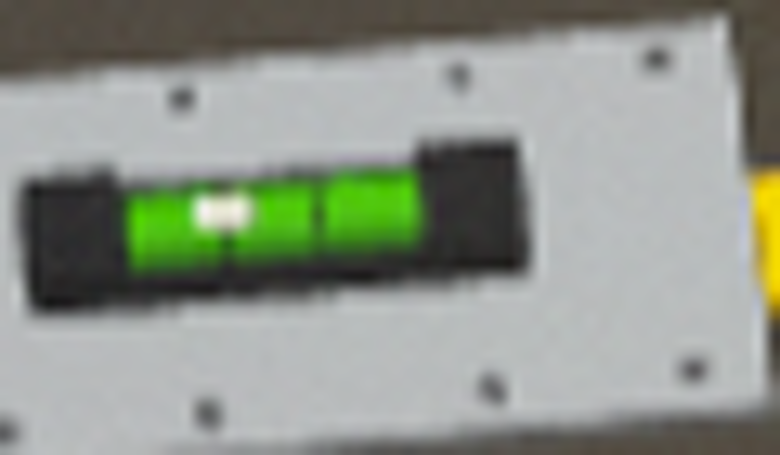

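>>> jog_arm:
  commands:
    - {"translation":[0.1,0.8,0],"twist":0}
    - {"translation":[0.1,0.8,0],"twist":0}
    - {"translation":[0.1,0.8,0],"twist":0}
    - {"translation":[0.1,0.8,0],"twist":0}
    - {"translation":[0.1,0.8,0],"twist":0}
    - {"translation":[0.1,0.8,0],"twist":0}
    - {"translation":[0.1,0.8,0],"twist":0}
    - {"translation":[0,0,0],"twist":0}
    - {"translation":[0,0,0],"twist":0}
    - {"translation":[0,0,0],"twist":0}
    - {"translation":[0,0,0],"twist":0}
    - {"translation":[0,0,0],"twist":0}
    - {"translation":[0,0,0],"twist":0}
    - {"translation":[0,0,0],"twist":0}
    - {"translation":[0,0,0],"twist":0}
    - {"translation":[0,0,0],"twist":0}
    - {"translation":[0,0,0],"twist":0}
    - {"translation":[0,0,0],"twist":0}
    - {"translation":[0,0,0],"twist":0}

```text
time: 16.55
ee_pos: [0.5159, -0.0208, 0.0275]
eef_rot: [0.707, -0.043, 0.043, -0.705]
ft_force: [-1.8, -8.9, 0.6]
width: 0.0118
```

```bash
python3 look.py 11
```

```text
16.55 array([ 0.51587633, -0.02084724,  0.02752503]) [-1.06548214e-04 -1.65157659e-01] [-1.84 -8.92  0.64] 0.011824854929213667
green u 234 257 v 208 215 white u 241.25 16
```

View pics/T11.png

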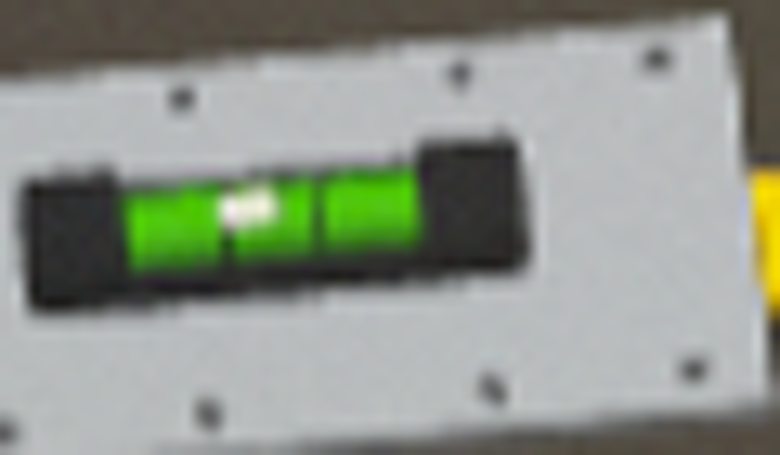

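>>> jog_arm:
  commands:
    - {"translation":[0.1,0.8,0],"twist":0}
    - {"translation":[0.1,0.8,0],"twist":0}
    - {"translation":[0.1,0.8,0],"twist":0}
    - {"translation":[0.1,0.8,0],"twist":0}
    - {"translation":[0.1,0.8,0],"twist":0}
    - {"translation":[0.1,0.8,0],"twist":0}
    - {"translation":[0.1,0.8,0],"twist":0}
    - {"translation":[0.1,0.8,0],"twist":0}
    - {"translation":[0.1,0.8,0],"twist":0}
    - {"translation":[0.1,0.8,0],"twist":0}
    - {"translation":[0,0,0],"twist":0}
    - {"translation":[0,0,0],"twist":0}
    - {"translation":[0,0,0],"twist":0}
    - {"translation":[0,0,0],"twist":0}
    - {"translation":[0,0,0],"twist":0}
    - {"translation":[0,0,0],"twist":0}
    - {"translation":[0,0,0],"twist":0}
    - {"translation":[0,0,0],"twist":0}
    - {"translation":[0,0,0],"twist":0}
    - {"translation":[0,0,0],"twist":0}

```text
time: 18.65
ee_pos: [0.5169, -0.0128, 0.0275]
eef_rot: [0.707, -0.044, 0.043, -0.705]
ft_force: [-1.6, -9.3, 0.6]
width: 0.0117
```

>>> jog_arm:
  commands:
    - {"translation":[0,0,0],"twist":0}
    - {"translation":[0,0,0],"twist":0}
    - {"translation":[0,0,0],"twist":0}
    - {"translation":[0,0,0],"twist":0}
    - {"translation":[0,0,0],"twist":0}
    - {"translation":[0,0,0],"twist":0}

```text
time: 19.25
ee_pos: [0.5169, -0.0128, 0.0275]
eef_rot: [0.707, -0.043, 0.043, -0.705]
ft_force: [-1.3, -9.6, 0.9]
width: 0.0113
```

```bash
python3 look.py 12
```

```text
19.25 array([ 0.51687552, -0.01282409,  0.02749745]) [-7.73319890e-05 -1.57072376e-01] [-1.29 -9.58  0.93] 0.011309196649971385
green u 234 256 v 208 215 white u 243.6 15
```

View pics/T12.png

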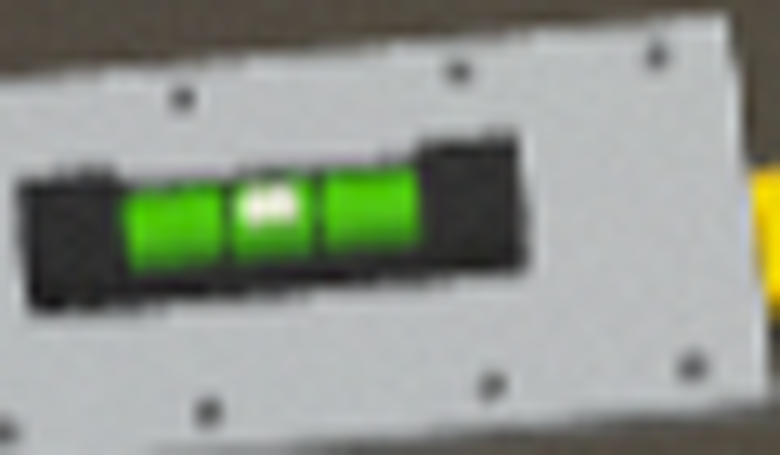

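View pics/S12.png

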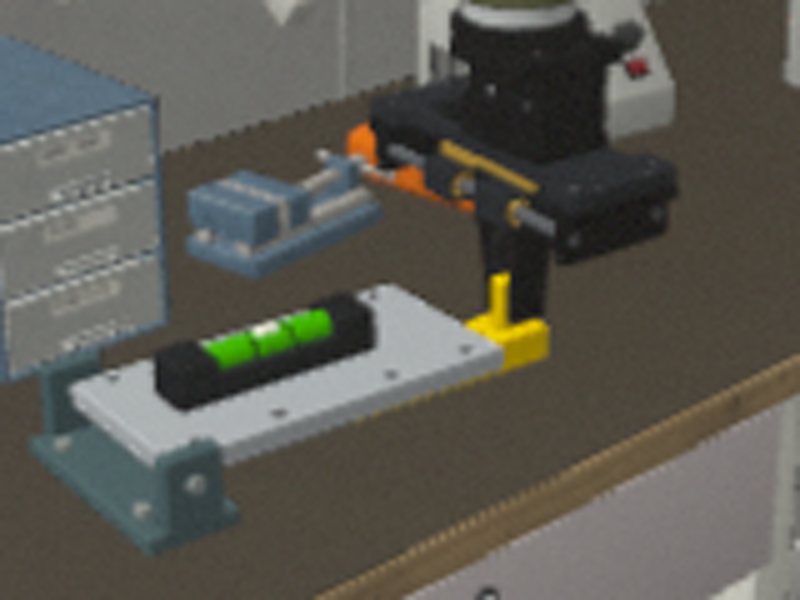

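>>> jog_arm:
  commands:
    - {"translation":[-0.12,-1,0],"twist":0}
    - {"translation":[-0.1,-0.8,0],"twist":0}
    - {"translation":[0,0,0],"twist":0}
    - {"translation":[0,0,0],"twist":0}

```text
time: 19.75
ee_pos: [0.5168, -0.0129, 0.0275]
eef_rot: [0.706, -0.043, 0.043, -0.706]
ft_force: [0.3, -5.1, -0.9]
width: 0.0115
```

>>> jog_arm:
  commands:
    - {"translation":[-0.12,-1,0],"twist":0}
    - {"translation":[-0.1,-0.7,0],"twist":0}
    - {"translation":[0,0,0],"twist":0}
    - {"translation":[0,0,0],"twist":0}

```text
time: 20.15
ee_pos: [0.5166, -0.0134, 0.0275]
eef_rot: [-0.706, 0.042, -0.042, 0.706]
ft_force: [0.8, 3.5, -3.9]
width: 0.0117
```

>>> jog_arm:
  commands:
    - {"translation":[0,0,0],"twist":0}
    - {"translation":[0,0,0],"twist":0}
    - {"translation":[0,0,0],"twist":0}
    - {"translation":[0,0,0],"twist":0}
    - {"translation":[0,0,0],"twist":0}
    - {"translation":[0,0,0],"twist":0}
    - {"translation":[0,0,0],"twist":0}
    - {"translation":[0,0,0],"twist":0}
    - {"translation":[0,0,0],"twist":0}
    - {"translation":[0,0,0],"twist":0}
    - {"translation":[0,0,0],"twist":0}
    - {"translation":[0,0,0],"twist":0}
    - {"translation":[0,0,0],"twist":0}
    - {"translation":[0,0,0],"twist":0}
    - {"translation":[0,0,0],"twist":0}
    - {"translation":[0,0,0],"twist":0}
  grip: 0.5

```text
time: 21.75
ee_pos: [0.5166, -0.0143, 0.0276]
eef_rot: [-0.706, 0.043, -0.043, 0.706]
ft_force: [-0.2, -0.7, 0.1]
width: 0.0438
```

```bash
python3 look.py 13; python3 -c "
from h import *
c=camera('scene'); crop(c,225,205,275,245,14,'S13b.png')"
```

```text
21.75 array([ 0.51662968, -0.01429986,  0.0275733 ]) [-1.44311139e-04 -1.58567024e-01] [-0.16 -0.72  0.07] 0.04375620042509752
green u 234 256 v 208 215 white u 243.35714285714286 14
```

View pics/T13.png

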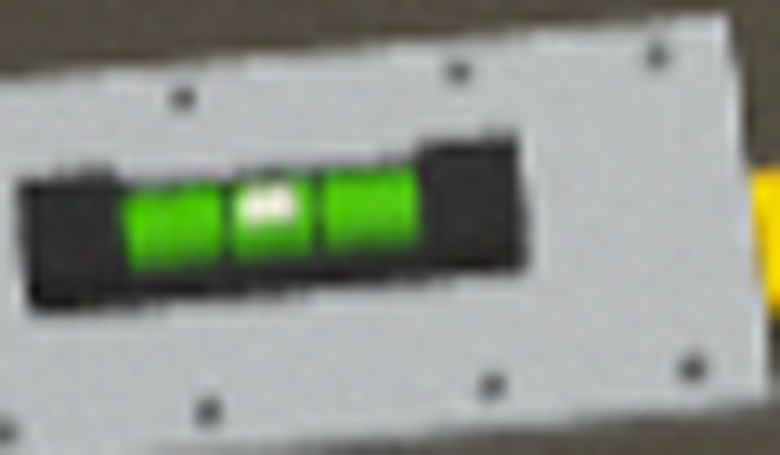

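View pics/S13.png

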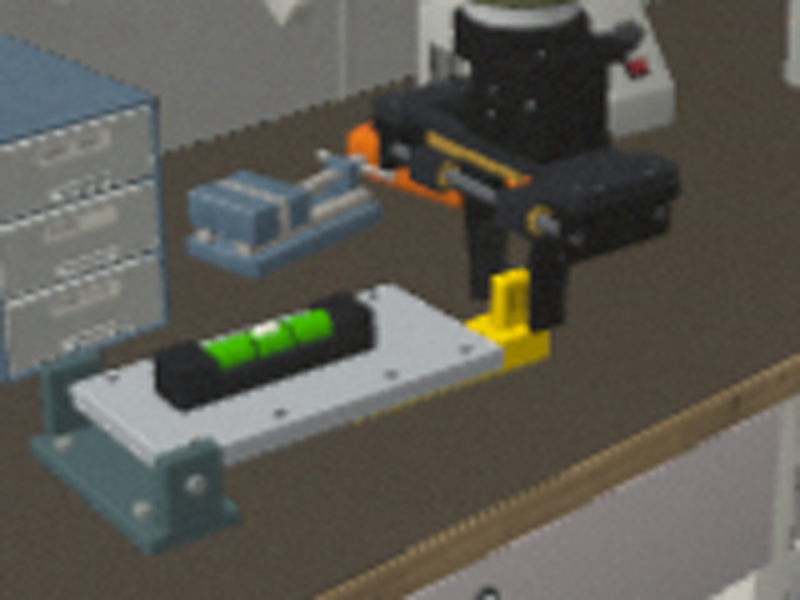

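View pics/S13b.png

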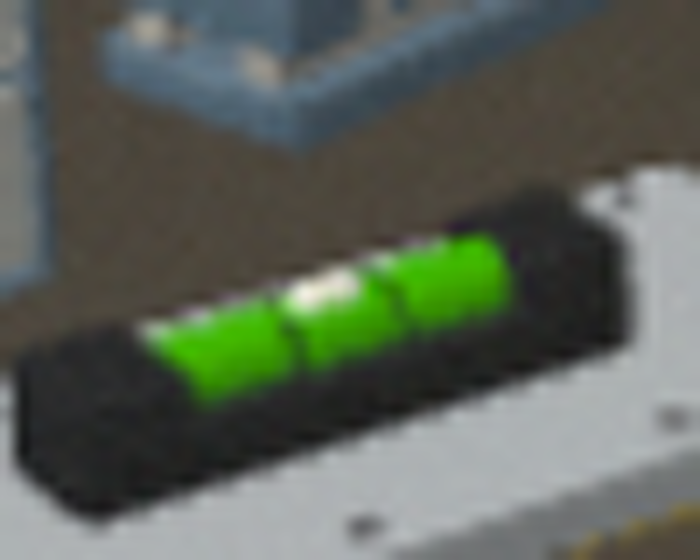

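>>> jog_arm:
  commands:
    - {"translation":[0,0,10],"twist":0}
    - {"translation":[0,0,15],"twist":0}
    - {"translation":[0,0,20],"twist":0}
    - {"translation":[0,-5,20],"twist":0}
    - {"translation":[0,-10,20],"twist":0}
    - {"translation":[0,-15,20],"twist":0}
    - {"translation":[0,-15,15],"twist":0}
    - {"translation":[0,-15,0],"twist":0}
    - {"translation":[0,-15,0],"twist":0}
    - {"translation":[0,-10,0],"twist":0}
    - {"translation":[0,0,0],"twist":0}
    - {"translation":[0,0,0],"twist":0}
    - {"translation":[0,0,0],"twist":0}
    - {"translation":[0,0,0],"twist":0}
    - {"translation":[0,0,0],"twist":0}
    - {"translation":[0,0,0],"twist":0}
    - {"translation":[0,0,0],"twist":0}
    - {"translation":[0,0,0],"twist":0}

```text
time: 23.7
ee_pos: [0.5166, -0.0993, 0.1476]
eef_rot: [0.706, -0.043, 0.043, -0.706]
ft_force: [0.1, 0.1, 0.2]
width: 0.0435
```

```bash
python3 look.py 14
python3 - <<'E'
from h import *
from scipy.ndimage import map_coordinates
c=camera("top"); im=c["img"].astype(float)
# sample profile along vial axis (image direction from plate edge slope), at bubble row and below
k=13; o=np.array([225,195])
for V0 in (195,205,215,225,235,245):
    t=np.arange(140,410,4); U=t; V=V0-(t-270)*0.075
    p=[map_coordinates(im[:,:,ch],[V/k-.5+o[1],U/k-.5+o[0]],order=1) for ch in range(3)]
    red=p[0]; g=p[1]
    w=np.clip(red-120,0,None); print(V0,"bubble",(w*t).sum()/w.sum() if w.sum()>0 else None, "dark",[ (int(t[i]),int(g[i])) for i in range(1,len(t)-1) if g[i]<g[i-1] and g[i]<=g[i+1] and g[i]<150])
E
```

```text
23.7 array([ 0.51664232, -0.09932828,  0.1475935 ]) [ 0.01007165 -0.24298172] [0.07 0.1  0.22] 0.04346182647039489
green u 234 256 v 208 215 white u 243.35714285714286 14
195 bubble 269.0635252150459 dark [(228, 110), (320, 122)]
205 bubble 269.3105314863948 dark [(228, 119), (320, 140)]
215 bubble 268.56950038365846 dark [(228, 125), (320, 141)]
225 bubble 264.6462885021156 dark [(228, 130), (320, 124)]
235 bubble None dark [(228, 120), (320, 104)]
245 bubble None dark [(164, 142), (192, 136), (228, 92), (268, 135), (320, 90), (356, 127), (384, 127)]
```

View pics/T14.png

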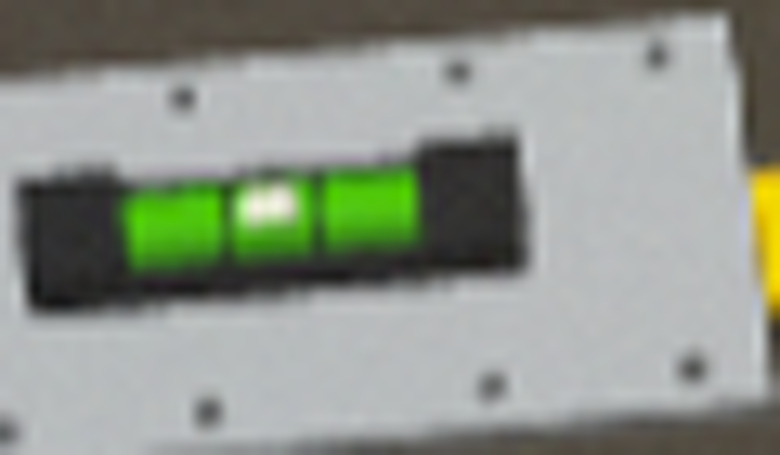

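View pics/S14.png

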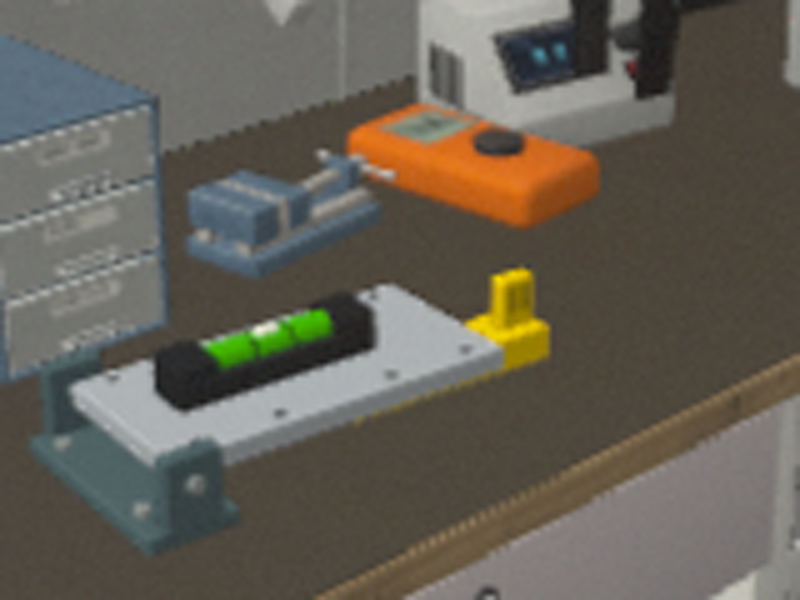

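```bash
python3 -c "
from bench import *
print(close_job())"
```

```text
the job is handed in; nothing more can be done
None
```

The wedge is under the foot and released, the bubble sits between the two black lines, and the job was handed in at about 24 s of the 67 s allowed. No verdict came back.

I took the wedge by its tab and set it on the bench with its thin end about 25 mm in front of the plate. I then slid it in along the stand's +y. Before letting go I eased off most of the push, then opened the fingers and backed up and away.

**Bubble:** in the top view, after release and settling, it lies about 1.2 mm to the low side of the vial's middle. Scaling from where it sat at the vial's end at the start gives about -1.4 mm. The scene camera puts it closer to the middle, within about 1 mm. All are inside the 3 mm limit. It did not move between the release and the last look.

**Forces:** the wrist showed a steady 9–10 N while the wedge slid under the foot, and it slid without sticking. That is below 20 N but more than I expected. I had no direct reading of the force between wedge and stand.

**Not measured directly:**
- The load the foot puts on the wedge was not measured; I infer it from the plate having risen and stayed up after release.
- Flatness was judged only from the picture, where the wedge looks flat.
- I did not re-measure the reel, stop block and oil bottle; the arm did not go near them.

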